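# Index the brake disc to its paint mark and set the gauge needle

### The job

First take the spanner off the brake disc and put it down flat in the red tool tray. Then turn the disc on by its studs to its next click, so that the yellow paint mark clicks in under the gauge's stylus, and after that turn the gauge's black knob until the black needle lines up with the red limit hand. Let go of everything, do not shift the red hand, and leave the other things on the bench where they are.

Things in the scene. Friction and masses are not known exactly. Their poses are not given: they have to be found in the camera images.
- stand: brake-disc checking stand, fixed: blue base, and on its +x side (world direction varies) a blue column with a gauge head whose flat top is 120 mm high and spans 150 to 245 mm from the disc's axis, 75 mm to either side. Origin on the table under the disc's vertical axis, z up.
- hub (a point): centre of the disc at the height of its friction face, 70 mm above the table. Steel disc 280 mm across; in its middle a dark hat 132 mm across, its top 25 mm above the face, with a low cap (48 mm across, 8 mm high) and five upright brass studs, 13 mm thick, 42 mm long (tips 137 mm above the table), on a 50 mm radius, 72 degrees apart.
- mark (a point): point of the yellow paint stripe on the disc's friction face, 112 mm from the axis; it turns with the disc. One of the five studs stands on the same radius as the stripe.
- stylus (a point): the point on the friction face right under the gauge's thin steel stylus (8 mm thick, red cap, top 118 mm above the table), 112 mm from the axis. Its arm, 14 mm wide, runs outward to the gauge head. Stylus and arm never touch the disc.
- disc (a joint): disc angle, rad, anticlockwise from above positive; 0 (and every 2 pi): mark under the stylus. Turns either way without stops; a spring detent holds it every 72 degrees (five clicks a turn), hump half way (36 degrees), up to 0.4 N m (8 N at a stud). Let go past the hump it swings on into the next click by itself in about 1 s. It starts one click anticlockwise of the stylus.
- knob_grip (a point): grip point of the black ribbed setting knob on the gauge head, on its vertical axis, 150 mm above the table; the knob is a drum 36 mm across, from 128 to 164 mm high.
- knob (a joint): angle of the setting knob, rad, anticlockwise from above positive, stops at +-3.2; light friction (0.05 N m), stays where it is left.
- needle (a joint): angle of the black needle, rad, anticlockwise from above positive. Geared to the knob: the needle turns half as much as the knob, in the same sense.
- limit (a joint): angle of the red limit hand on the same pivot and with the same zero as the needle; it is set stiffly and must stay put. When needle equals limit the two hands are in line.
- needle_tip (a point): tip of the black needle, 54 mm from its pivot, 4 mm wide, on the white dial; the hands lie 3 to 7 mm above the gauge head's top, under the level of the knob's grip.
- limit_tip (a point): tip of the red limit hand, 54 mm from the pivot, 6 mm wide, just under the needle.
- spanner: loose bright spanner, 174 mm long, 0.2 kg, left lying flat on the disc's friction face beside the hat. Origin: under its middle, on the face it lies on. x along its length (shank 112 mm long, 18 mm wide, 10 mm thick; the two heads up to 34 mm wide, 12 mm thick), z up.
- tray: fixed open red tool tray, 240 mm (its x) by 135 mm (its y), walls 35 mm high and 4 mm thick, floor 4 mm thick. Origin: under its centre, on the table. It stands on the robot's left or right; a blue socket case of the same size stands on the other side.
- case: the blue socket case, full, same size as the tray; fixed. Origin under its centre.
- impact_gun: bystander: impact wrench lying on its side, about 200 mm by 170 mm, 60 mm high. Origin on the table under its barrel.
- spray_can: bystander: standing spray can, 62 mm across, 190 mm high. Origin under its centre.
- grease_jar: bystander: standing jar, 74 mm across, 90 mm high. Origin under its centre.
- hub_bearing: bystander: dark wheel bearing, 110 mm across, 58 mm high. Origin under its centre.
- pad_box: bystander: blue box of brake pads, 90 by 160 by 60 mm high. Origin under its centre.

How it is judged:
On the way, in this order (a step that is already met when the one before it is completed fails the run):
1. the spanner lies in the red tray, let go (x of spanner in the frame of tray between -0.06 and 0.06 m and y of spanner in the frame of tray between -0.06 and 0.06 m and z of spanner in the frame of tray below 0.02 m and angle between spanner's own z axis and vertical below 0.15 rad and linear speed of spanner below 0.03 m/s and contact force between the fingers and spanner below 0.2 N), for 0.2 s.
2. the yellow mark has clicked in under the stylus, disc at rest and let go (horizontal distance between mark and stylus below 0.008 m and velocity of joint disc between -0.08 and 0.08 rad/s and contact force between the fingers and disc below 0.2 N), for 0.3 s.
3. the needle lines up with the red hand, knob let go (horizontal distance between needle_tip and limit_tip below 0.004 m and contact force between the fingers and knob below 0.2 N), for 0.2 s.
At the end, for the whole second after the job is handed in: Spanner flat and at rest in the red tray, its middle within 60 mm of the tray's centre along both tray axes; disc at rest with the yellow mark within 8 mm of the point under the stylus; needle tip within 4 mm of the red hand's tip; spanner, disc and knob let go (all of step 1 and all of step 2 and all of step 3); the robot touches nothing.
It fails at once if a bystander is shifted more than 30 mm (distance of any of impact_gun, spray_can, grease_jar, hub_bearing, pad_box from where it was at the start of the episode above 0.03 m).
It fails at once if a standing bystander is knocked over (angle between any of spray_can, grease_jar, hub_bearing, pad_box's own z axis and vertical above 0.5 rad).
It fails at once if the red limit hand is shifted (its tip by more than 6 mm) (distance of limit_tip from where it was at the start of the episode above 0.006 m).
It also fails if it takes over 72 s, if anything falls off the work surface, if the arm or the gripper's body presses on something with over 40 N, if the wrist force passes 120 N, or if a joint passes its speed limit or range.

### The arm

A 6-joint arm with a two-finger parallel gripper is mounted at the origin on the work surface. World frame = base frame: x ahead of the robot, y to its left, z up, the work surface at z = 0. Lengths are in m, angles in rad, forces in N, time in s.
With the tool pointing down it reaches from about 0.35 to 0.775 m from the base axis. Payload 7.3 kg.
Tool frame: the origin (TCP) lies between the finger pads; the fingertips stand ahead of it and the grasp point (between the pads) lies 6 mm ahead of it (robot.tip_extent is the x of the fingertips in the tool frame, in m); x points along the fingers, z is the direction in which the jaws open and shut, and the axes are right-handed (so a half turn about x gives the same grasp; the last joint's range is limited). The gripper opens to 92 mm and grips with 3 to 60 N. Pads are 19 mm wide; open, the fingers measure 130 mm over their backs; the gripper's body (75 mm by 190 mm) begins 47 mm behind the grasp point.
Start: joints at [1.155, 0.342, 1.524, -0, 1.275, -0.146], TCP at [0.14, 0.506, 0.252] pointing down, gripper open.
Joint ranges: [-2.53, 2.53], [-0.77, 2.02], [0.04, 2.7], [-1, 4.14], [0.28, 2.66], [-3.11, 3.11]. Speed limits (rad/s): [2.57, 2.57, 3.14, 3.14, 3.14, 3.14].

### API

Orientations are given as [roll, pitch, yaw] about the fixed x, y, z axes, in that order (R = Rz(yaw) Ry(pitch) Rx(roll)).
In Python, from cell import robot gives the robot as it stands. The module is installed in compiled form; this text tells all that it offers.
- The arm moves only by the shell command python3 -m creep 'ROWS' [FORCE]. ROWS is JSON, a list of rows, each an object with "translation": the shift along the tool's x, y, z in m, a list of three; "twist": the turn, a rotation vector about the tool's x, y, z in rad, a list of three; "hand": the opening in per cent of the stroke, from 0 (shut) to 100 (fully open). A call has 1 to 5 rows; each row is the pose to reach, as a shift and turn from the pose measured when the call began, along the tool's axes at that moment; what a row does not reach only later rows make up. A row lasts 1/10 s, in which the tool goes at most 50 mm and 8.59 degrees, less where a joint would pass 70% of its speed; a pose out of reach is approached as far as the arm can. A call with a gripper value outside its range is refused whole. The fingers move at their own pace and stop on an object; FORCE is the grip in N (left out, the last holds). Time passes only in rows, so rows that repeat a pose let the fingers close. It gives the time, the measured TCP pose, the force and the opening at its end, in the units of the state.
- robot.observe(): the state, without advancing time (a new reading comes with each control period).
- robot.read_camera(name): name is "scene" or "top"; returns the picture (480x640x3 uint8, blue, green, red); there is no depth.
- robot.calibration(name): a dict with "intrinsics" (3x3 intrinsics, pixels), "cam_to_world" (4x4, takes a point from camera to world coordinates). Camera axes: x right, y up, looking along -z (the intrinsics and any distortion apply to the point x, -y, -z); pixel columns grow to the right and rows downward; lengths in m; the calibration is good to about 2 mm. A picture is of the moment at which its call begins. calibration takes no time and is no camera call.
- robot.hand_in(): hands the job in, once; it reports no verdict.
The state is a dict: "time": time; "qpos": joint angles; "qvel": joint speeds; "joint_efforts": joint torques, N m; "tool_pos": TCP position; "tool_rot": TCP orientation; "contact_force": force on the tool from outside, world axes, zero at the start; "torque": the same for the moment, N m; "opening": finger opening in m.
Only numpy, scipy, OpenCV 4.12 (cv2) and the standard library are available. Lean on these libraries where they do the work, as an engineer would, in place of code of your own. Each camera call takes 0.05 s, during which the arm holds its last target. There are 200 camera calls.

## Working session

There is one attempt and no reset: what is moved stays moved. The work goes in short steps, Python scripts to look and compute and a shell command to move; the robot and the scene stay as the last step left them, time stands still between calls to the robot, and variables do not carry over. Pictures are saved under pics/ and viewed, about 8 in all and at most 12, crops included, and the job is handed in when it is done.

```bash
mkdir -p pics; ls; cat > h.py <<'E'
from cell import robot
import numpy as np, cv2
from scipy.spatial.transform import Rotation as R
def snap(cam,name=None):
    im=robot.read_camera(cam)
    if name: cv2.imwrite('pics/'+name,im)
    return im
def ray(cam,uv,z):
    c=robot.calibration(cam);K=np.array(c["intrinsics"]);T=np.array(c["cam_to_world"])
    uv=np.atleast_2d(np.array(uv,float))
    d=np.c_[uv,np.ones(len(uv))]@np.linalg.inv(K).T
    d=d*[1,-1,-1]@T[:3,:3].T
    o=T[:3,3]
    return o+d*((z-o[2])/d[:,2])[:,None]
def proj(cam,p):
    c=robot.calibration(cam);K=np.array(c["intrinsics"]);T=np.array(c["cam_to_world"])
    q=(np.atleast_2d(p)-T[:3,3])@T[:3,:3]*[1,-1,-1]@K.T
    return q[:,:2]/q[:,2:]
def pose():
    s=robot.observe();return np.array(s["tool_pos"]),np.array(s["tool_rot"])
def rel(p,rpy):
    """shift and twist in the tool axes to get to world p,rpy"""
    t,r=pose();A=R.from_euler('xyz',r)
    return A.inv().apply(np.array(p)-t),(A.inv()*R.from_euler('xyz',rpy)).as_rotvec()
E
python3 - <<'E'
from h import *
np.set_printoptions(precision=4,suppress=True)
for c in("scene","top"):
    snap(c,c+'0.png');k=robot.calibration(c);print(k)
print(robot.observe(),robot.tip_extent)
E
```

```text
pics
{'intrinsics': array([[521.2187,   0.    , 323.4692],
       [  0.    , 521.2187, 239.1643],
       [  0.    ,   0.    ,   1.    ]]), 'cam_to_world': array([[ 0.2858, -0.6054,  0.7428,  1.5086],
       [ 0.9581,  0.1956, -0.2092, -0.2925],
       [-0.0187,  0.7715,  0.636 ,  0.9352],
       [ 0.    ,  0.    ,  0.    ,  1.    ]])}
{'intrinsics': array([[527.9308,   0.    , 324.3808],
       [  0.    , 527.9308, 237.381 ],
       [  0.    ,   0.    ,   1.    ]]), 'cam_to_world': array([[ 0.0117,  0.9904, -0.1379,  0.3719],
       [-0.9999,  0.0121,  0.0017, -0.0141],
       [ 0.0034,  0.1379,  0.9904,  1.4972],
       [ 0.    ,  0.    ,  0.    ,  1.    ]])}
{'time': 0.1, 'qpos': array([ 1.155 ,  0.3427,  1.5249,  0.    ,  1.2754, -0.146 ]), 'qvel': array([ 0.0014, -0.0019, -0.0027, -0.0008, -0.0001,  0.0003]), 'joint_efforts': array([  0.0026, -43.2004, -24.47  ,   0.0719,   0.0525,  -0.0001]), 'tool_pos': array([0.1398, 0.5057, 0.2511]), 'tool_rot': array([ 2.9914,  1.5694, -1.9907]), 'contact_force': array([-0.4351,  0.2865, -0.3338]), 'torque': array([-0.0351, -0.0204, -0.045 ]), 'opening': 0.09161107812240213} 0.025
```

View pics/top0.png

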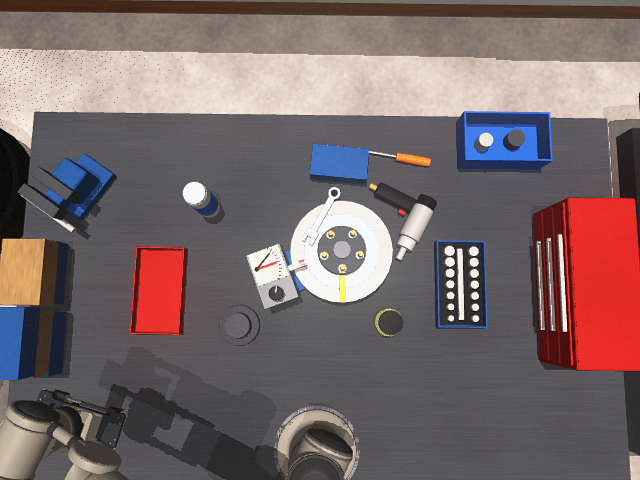

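View pics/scene0.png

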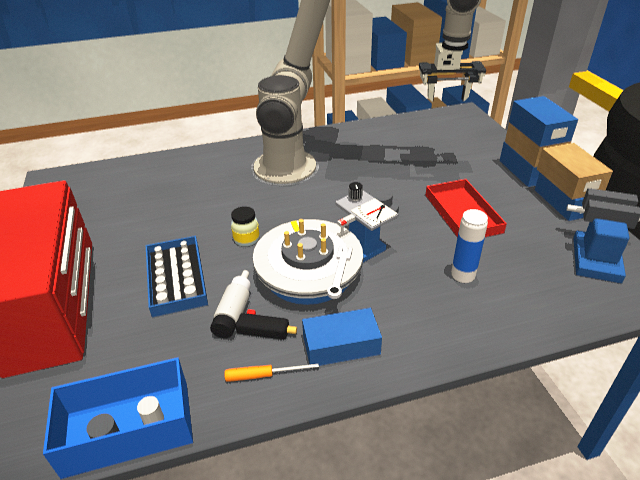

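The top view shows the disc at about (342,251), with the spanner running from (334,192) to (310,240). The gauge is at (270,275) with its knob at (277,292), the red tray at (159,290), and the yellow stripe at (342,288). I'll zoom in on the disc and gauge and measure them.

```bash
python3 - <<'E'
from h import *
np.set_printoptions(precision=4,suppress=True)
im=cv2.imread('pics/top0.png')
cv2.imwrite('pics/crop0.png',cv2.resize(im[180:320,235:405],None,fx=4.5,fy=4.2857,interpolation=cv2.INTER_CUBIC)) 
hsv=cv2.cvtColor(im,cv2.COLOR_BGR2HSV)
# tray rim
m=cv2.inRange(hsv,(0,150,90),(8,255,255))|cv2.inRange(hsv,(172,150,90),(180,255,255))
m[:, :100]=0;m[:,220:]=0
c=max(cv2.findContours(m,0,2)[0],key=cv2.contourArea)
box=cv2.boxPoints(cv2.minAreaRect(c));print('tray rim px',box)
w=ray('top',box,.035);print('tray',w,w.mean(0),np.linalg.norm(np.diff(w,axis=0),axis=1))
# disc: bright
y=cv2.inRange(hsv,(22,120,120),(35,255,255));cs=[c for c in cv2.findContours(y,0,2)[0] if cv2.contourArea(c)>15]
for c in cs: r=cv2.minAreaRect(c);print('yellow',r,ray('top',r[0],.07))
g=cv2.inRange(hsv,(0,0,190),(180,40,255));g[:,:288]=0;g[:200]=0;g[310:]=0;g[:,396:]=0
pts=cv2.findNonZero(g);h=cv2.convexHull(pts).reshape(-1,2)
# least-squares circle on plane z=.07 with robust fit
W=ray('top',h,.07)[:,:2]
from scipy.optimize import least_squares
f=least_squares(lambda p:np.hypot(*(W-p[:2]).T)-.14,[.38,-.03],loss='soft_l1',f_scale=.003);print('hub',f.x,np.abs(f.fun).max())
b=cv2.inRange(hsv,(12,90,80),(28,255,255));b[:225]=0;b[275:]=0;b[:,315:]*=1;b[:,:315]=0;b[:,370:]=0
for c in cv2.findContours(b,0,2)[0]:
    if cv2.contourArea(c)>8:
        u=np.array(cv2.minEnclosingCircle(c)[0]);p=ray('top',u,.13)[0][:2];d=p-f.x;print('stud',u,p,np.hypot(*d),np.degrees(np.arctan2(d[1],d[0])))
E
```

```text
tray rim px [[129.3774 332.9611]
 [134.9144 244.3697]
 [184.035  247.4397]
 [178.4981 336.0311]]
tray [[0.3061 0.5115 0.035 ]
 [0.5494 0.5113 0.035 ]
 [0.5424 0.3741 0.035 ]
 [0.2995 0.3774 0.035 ]] [0.4244 0.4436 0.035 ] [0.2432 0.1374 0.243 ]
yellow ((341.5, 288.5), (25.0, 5.0), 90.0) [[ 0.4322 -0.0643  0.07  ]]
hub [ 0.5348 -0.0607] 0.05259411377159931
stud [342. 267.] [ 0.4852 -0.0631] 0.049611949065621254 -177.2545581201555
stud [323.5 254. ] [ 0.5186 -0.0147] 0.048805154457518464 109.42271232228784
stud [359.7857 253.2143] [ 0.5218 -0.1092] 0.05016574546422282 -105.05518000548105
stud [352.5 232.5] [ 0.5761 -0.0899] 0.050577945515879165 -35.301717713497624
stud [329.9546 232.5909] [ 0.5751 -0.0309] 0.05013564994017973 36.474126649015616
```

View pics/crop0.png

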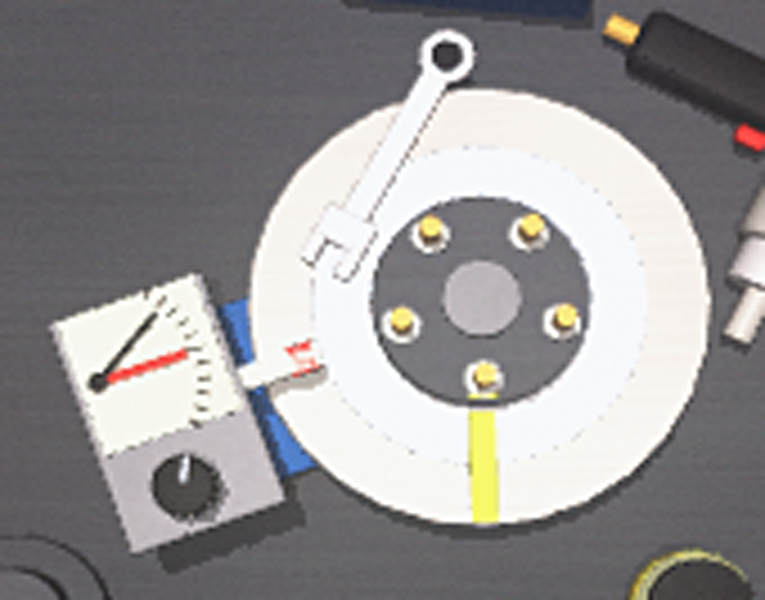

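The crop shows the spanner ring at crop (447,55) and its jaw at (340,245). The needle pivot is at (97,382), the needle tip at (155,315), the red hand's tip at (187,353) and the knob at (187,487). The needle has to turn clockwise.

```bash
cat >> h.py <<'E'
def down(yaw):
    x=np.array([0,0,-1.]);z=np.array([np.cos(yaw),np.sin(yaw),0]);return R.from_matrix(np.c_[x,np.cross(z,x),z])
def go(p,yaw):
    t,r=pose();A=R.from_euler('xyz',r);best=min((down(yaw+k*np.pi) for k in(0,1)),key=lambda B:(A.inv()*B).magnitude())
    print('now',t.round(4),'jaw yaw',np.degrees(np.arctan2(A.as_matrix()[1,2],A.as_matrix()[0,2])).round(1),'shift',A.inv().apply(np.array(p)-t).round(4),'twist',(A.inv()*best).as_rotvec().round(4),'F',np.round(robot.observe()["contact_force"],1),'open',round(robot.observe()["opening"],4))
E
python3 - <<'E'
from h import *
np.set_printoptions(precision=4,suppress=True)
c=lambda x,y,z:ray('top',[235+x/4.5-.4,180+y/4.2857-.4],z)[0][:2]
hub=np.array([.535,-.061])
ring=c(447,55,.082);jaw=c(340,243,.082);sh1=c(430,100,.08);sh2=c(365,212,.08)
a=lambda d:np.degrees(np.arctan2(d[1],d[0]))
print('ring',ring,'jaw',jaw,np.linalg.norm(ring-jaw),'shank',sh1,sh2,(sh1+sh2)/2,'axis',a(ring-jaw),a(sh1-sh2))
pv,n,r,k=c(97,382,.125),c(155,315,.125),c(187,353,.125),c(185,487,.164)
print('piv',pv,'needle',a(n-pv),np.linalg.norm(n-pv),'red',a(r-pv),np.linalg.norm(r-pv),'knob',k,np.linalg.norm(k-hub),a(k-hub))
mid=(ring+jaw)/2
go([*mid,.22],np.radians(a(ring-jaw)+90))
E
```

```text
ring [ 0.6936 -0.0413] jaw [0.5714 0.022 ] 0.1375356937430809 shank [ 0.6646 -0.0312] [0.5918 0.0073] [ 0.6282 -0.012 ] axis -27.377899238858646 -27.865450433909544
piv [0.4785 0.16  ] needle -38.16184703194846 0.05251348929146682 red -70.48520839812913 0.05472661521104711 knob [0.4144 0.1042] 0.20450568393818494 126.13205170310542
now [0.1398 0.5057 0.2511] jaw yaw 74.5 shift [ 0.0315 -0.6123 -0.3653] twist [ 0.208  -0.0014 -0.0001] F [-0.4  0.3 -0.3] open 0.0916
```

```bash
for i in 1; do python3 -m creep '[{"translation":[0,-0.61,-0.365],"twist":[0.208,0,0],"hand":37},{"translation":[0,-0.61,-0.365],"twist":[0.208,0,0],"hand":37},{"translation":[0,-0.61,-0.365],"twist":[0.208,0,0],"hand":37},{"translation":[0,-0.61,-0.365],"twist":[0.208,0,0],"hand":37},{"translation":[0,-0.61,-0.365],"twist":[0.208,0,0],"hand":37}]' 20; done; python3 -c "
from h import *
go([.629,-.011,.2],np.radians(62.3))"
```

```text
time: 0.6
tool_pos: [0.3132, 0.3234, 0.2515]
tool_rot: [-3.14, 1.569, -2.047]
contact_force: [0.7, 0.4, -0.1]
opening: 0.0565
now [0.3132 0.3234 0.2515] jaw yaw 62.6 shift [ 0.0518 -0.4341 -0.1518] twist [ 0.0061 -0.0016  0.    ] F [ 0.7  0.4 -0.1] open 0.0565
```

```bash
python3 -m creep '[{"translation":[0.03,-0.434,-0.152],"twist":[0.006,0,0],"hand":37},{"translation":[0.03,-0.434,-0.152],"twist":[0.006,0,0],"hand":37},{"translation":[0.03,-0.434,-0.152],"twist":[0.006,0,0],"hand":37},{"translation":[0.03,-0.434,-0.152],"twist":[0.006,0,0],"hand":37},{"translation":[0.03,-0.434,-0.152],"twist":[0.006,0,0],"hand":37}]'; python3 -c "
from h import *
go([.629,-.011,.15],np.radians(62.3))"
```

```text
time: 1.1
tool_pos: [0.4843, 0.1416, 0.2352]
tool_rot: [2.864, 1.569, -2.332]
contact_force: [0.5, 1.1, 0.4]
opening: 0.0339
now [0.4843 0.1416 0.2352] jaw yaw 62.3 shift [ 0.0852 -0.1991 -0.0677] twist [-0.0002 -0.0017 -0.0005] F [0.5 1.1 0.4] open 0.0339
```

```bash
python3 -m creep '[{"translation":[0.03,-0.199,-0.068],"twist":[0,0,0],"hand":37},{"translation":[0.03,-0.199,-0.068],"twist":[0,0,0],"hand":37},{"translation":[0.05,-0.199,-0.068],"twist":[0,0,0],"hand":37},{"translation":[0.085,-0.199,-0.068],"twist":[0,0,0],"hand":37},{"translation":[0.085,-0.199,-0.068],"twist":[0,0,0],"hand":37}]'; python3 -c "
from h import *
a=snap('scene');b=snap('top')
cv2.imwrite('pics/g1.png',np.hstack([cv2.resize(a[190:310,240:380],(400,343)),cv2.resize(b[170:290,280:420],(400,343))]))
go([.629,-.011,.099],np.radians(62.3))"
```

```text
time: 1.6
tool_pos: [0.6296, -0.0136, 0.1478]
tool_rot: [2.529, 1.568, -2.669]
contact_force: [0.2, 1.7, 0.3]
opening: 0.0337
now [ 0.6283 -0.0142  0.1451] jaw yaw 62.1 shift [0.0461 0.0006 0.0033] twist [-0.0036 -0.0047 -0.0069] F [-0.1 -0.1  0. ] open 0.0339
```

View pics/g1.png

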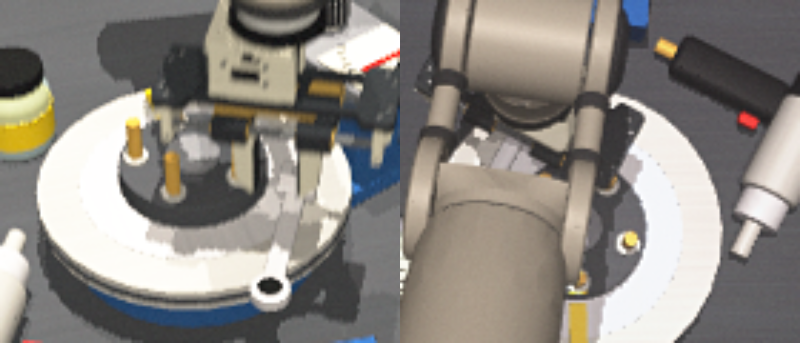

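The scene view shows the fingers on either side of the shank, with the inner finger beside the hat. I'll go down and watch the force.

```bash
python3 -m creep '[{"translation":[0.02,0,0.003],"twist":[-0.004,-0.005,-0.007],"hand":37},{"translation":[0.036,0,0.003],"twist":[-0.004,-0.005,-0.007],"hand":37},{"translation":[0.046,0,0.003],"twist":[-0.004,-0.005,-0.007],"hand":37},{"translation":[0.046,0,0.003],"twist":[-0.004,-0.005,-0.007],"hand":37}]'; python3 -c "
from h import *
go([.629,-.011,.099],np.radians(62.3))"
```

```text
time: 2.1
tool_pos: [0.6284, -0.0109, 0.0981]
tool_rot: [1.777, 1.568, 2.865]
contact_force: [-0.5, 0.4, 0.3]
opening: 0.034
now [ 0.6284 -0.0109  0.0981] jaw yaw 62.4 shift [-0.0009 -0.0006  0.0002] twist [ 0.0009 -0.0005 -0.0024] F [-0.5  0.4  0.3] open 0.034
```

```bash
python3 -m creep '[{"translation":[0,0,0],"twist":[0,0,0],"hand":0},{"translation":[0,0,0],"twist":[0,0,0],"hand":0},{"translation":[0,0,0],"twist":[0,0,0],"hand":0},{"translation":[0,0,0],"twist":[0,0,0],"hand":0},{"translation":[0,0,0],"twist":[0,0,0],"hand":0}]' 30; python3 -c "
from h import *
go([.629,-.011,.2],np.radians(62.3))"
```

```text
time: 2.6
tool_pos: [0.629, -0.0106, 0.0992]
tool_rot: [0.812, 1.57, 1.9]
contact_force: [0.4, 3.3, 4.5]
opening: 0.0173
now [ 0.629  -0.0106  0.0992] jaw yaw 62.4 shift [-1.008e-01 -1.000e-04 -3.000e-04] twist [ 0.0009  0.0006 -0.0006] F [0.4 3.3 4.5] open 0.0173
```

```bash
python3 -m creep '[{"translation":[-0.02,0,0],"twist":[0,0,0],"hand":0},{"translation":[-0.05,0,0],"twist":[0,0,0],"hand":0},{"translation":[-0.09,0,0],"twist":[0,0,0],"hand":0},{"translation":[-0.13,0,0],"twist":[0,0,0],"hand":0},{"translation":[-0.15,0,0],"twist":[0,0,0],"hand":0}]' 40; python3 -c "
from h import *
go([.424,.4435,.25],np.radians(89.5))"
```

```text
time: 3.1
tool_pos: [0.6297, -0.0112, 0.2527]
tool_rot: [-1.198, 1.567, -0.11]
contact_force: [0.2, -0.5, -1.9]
opening: 0.0173
now [ 0.6297 -0.0112  0.2527] jaw yaw 62.3 shift [0.0017 0.3933 0.3073] twist [-0.474   0.0005  0.0038] F [ 0.2 -0.5 -1.9] open 0.0173
```

```bash
python3 -m creep '[{"translation":[0,0.02,0.016],"twist":[-0.05,0,0],"hand":0},{"translation":[0,0.05,0.039],"twist":[-0.1,0,0],"hand":0},{"translation":[0,0.085,0.066],"twist":[-0.17,0,0],"hand":0},{"translation":[0,0.12,0.094],"twist":[-0.25,0,0],"hand":0},{"translation":[0,0.155,0.121],"twist":[-0.33,0,0],"hand":0}]'; python3 -m creep '[{"translation":[0,0.035,-0.001],"twist":[-0.05,0,0],"hand":0},{"translation":[0,0.06,-0.002],"twist":[-0.1,0,0],"hand":0}]'; python3 -c "
from h import *
go([.424,.4435,.25],np.radians(89.5))"
```

```text
time: 3.6
tool_pos: [0.5473, 0.1688, 0.2516]
tool_rot: [-1.874, 1.568, -0.453]
contact_force: [0.9, 0.6, -3.3]
opening: 0.0172
time: 3.8
tool_pos: [0.4851, 0.1768, 0.2504]
tool_rot: [2.884, 1.569, -1.874]
contact_force: [-0.1, 0.1, -2.2]
opening: 0.017
now [0.4851 0.1768 0.2504] jaw yaw 87.4 shift [-1.000e-04  7.320e-02  2.637e-01] twist [-0.0367 -0.0022 -0.0006] F [-0.1  0.1 -2.2] open 0.017
```

```bash
python3 -m creep '[{"translation":[0,0.009,0.03],"twist":[-0.037,0,0],"hand":0},{"translation":[0,0.02,0.07],"twist":[-0.037,0,0],"hand":0},{"translation":[0,0.032,0.115],"twist":[-0.037,0,0],"hand":0},{"translation":[0,0.045,0.16],"twist":[-0.037,0,0],"hand":0},{"translation":[0,0.057,0.205],"twist":[-0.037,0,0],"hand":0}]';  python3 -c "
from h import *
go([.424,.4435,.25],np.radians(89.5))"
```

```text
time: 4.3
tool_pos: [0.4366, 0.3852, 0.2495]
tool_rot: [2.754, 1.567, -1.967]
contact_force: [1.0, -0.6, -2.7]
opening: 0.0173
now [0.4366 0.3852 0.2495] jaw yaw 89.5 shift [-0.0007  0.0132  0.0582] twist [-0.0001 -0.0036 -0.0015] F [ 1.  -0.6 -2.7] open 0.0173
```

```bash
python3 -m creep '[{"translation":[0,0.007,0.03],"twist":[0,-0.004,-0.001],"hand":0},{"translation":[0,0.0132,0.058],"twist":[0,-0.004,-0.001],"hand":0},{"translation":[0.03,0.0132,0.058],"twist":[0,-0.004,-0.001],"hand":0},{"translation":[0.07,0.0132,0.058],"twist":[0,-0.004,-0.001],"hand":0},{"translation":[0.11,0.0132,0.058],"twist":[0,-0.004,-0.001],"hand":0}]';  python3 -c "
from h import *
a=snap('scene');b=snap('top')
cv2.imwrite('pics/t1.png',np.hstack([cv2.resize(a[140:260,400:540],(400,343)),cv2.resize(b[230:350,90:230],(400,343))]))
go([.424,.4435,.0335],np.radians(89.5))"
```

```text
time: 4.8
tool_pos: [0.4235, 0.4428, 0.1377]
tool_rot: [2.405, 1.57, -2.315]
contact_force: [0.4, -0.2, -2.9]
opening: 0.0171
now [0.4208 0.4402 0.133 ] jaw yaw 89.5 shift [ 0.0995 -0.0043  0.0042] twist [ 0.     -0.0085 -0.0105] F [-0.4 -0.8 -3. ] open 0.0173
```

View pics/t1.png

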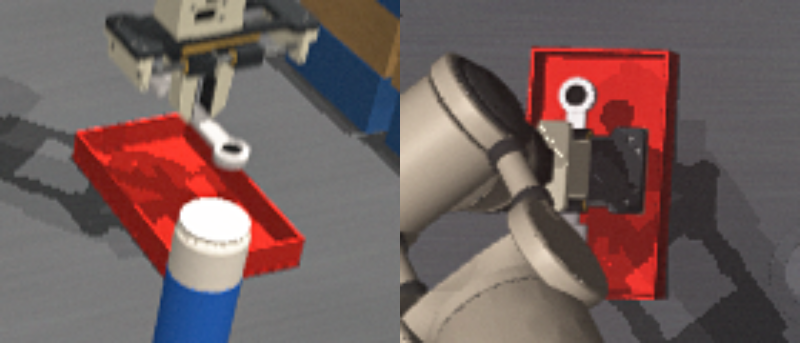

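The spanner hangs level above the tray with its ring end (top px ≈152,263) inside the walls. I'll lower it to the floor.

```bash
python3 -m creep '[{"translation":[0.03,-0.004,0.004],"twist":[0,-0.008,-0.01],"hand":0},{"translation":[0.06,-0.004,0.004],"twist":[0,-0.008,-0.01],"hand":0},{"translation":[0.085,-0.004,0.004],"twist":[0,-0.008,-0.01],"hand":0},{"translation":[0.097,-0.004,0.004],"twist":[0,-0.008,-0.01],"hand":0},{"translation":[0.098,-0.004,0.004],"twist":[0,-0.008,-0.01],"hand":0}]';  python3 -c "
from h import *
go([.424,.4435,.0335],np.radians(89.5))"
```

```text
time: 5.4
tool_pos: [0.4239, 0.4432, 0.0348]
tool_rot: [2.409, 1.569, -2.312]
contact_force: [-0.0, 0.5, -1.9]
opening: 0.0173
now [0.4239 0.4432 0.0348] jaw yaw 89.5 shift [ 0.0013 -0.0001  0.0003] twist [-0.0001 -0.0014 -0.0012] F [-0.   0.5 -1.9] open 0.0173
```

```bash
python3 -m creep '[{"translation":[0.001,0,0],"twist":[0,0,0],"hand":0},{"translation":[0.0015,0,0],"twist":[0,0,0],"hand":40},{"translation":[0.0015,0,0],"twist":[0,0,0],"hand":40},{"translation":[0.0015,0,0],"twist":[0,0,0],"hand":40},{"translation":[0,0,0],"twist":[0,0,0],"hand":40}]'; python3 -m creep '[{"translation":[-0.02,0,0],"twist":[0,0,0],"hand":40},{"translation":[-0.06,0,0],"twist":[0,0,0],"hand":40},{"translation":[-0.11,0,0],"twist":[0,0,0],"hand":20},{"translation":[-0.16,0,0],"twist":[0,0,0],"hand":0},{"translation":[-0.2,0,0],"twist":[0,0,0],"hand":0}]' 20
```

```text
time: 5.9
tool_pos: [0.4241, 0.4433, 0.0354]
tool_rot: [2.54, 1.57, -2.181]
contact_force: [-0.6, -0.1, -0.7]
opening: 0.0359
time: 6.4
tool_pos: [0.4244, 0.4437, 0.2392]
tool_rot: [-0.993, 1.568, 0.569]
contact_force: [1.2, 0.5, -0.4]
opening: 0.0175
```

The spanner is released. Next I'll line up the closed fingers behind the stud on the mark's radius.

```bash
python3 -c "
from h import *
b=snap('top');cv2.imwrite('pics/tr.png',b)
print(robot.observe()['qpos'])
t=np.radians(-151)
go([.535+.05*np.cos(t),-.061+.05*np.sin(t),.22],t)"
```

```text
[ 6.83078030e-01  5.08833011e-01  1.27498819e+00 -2.97376759e-04
  1.34463433e+00 -8.78972922e-01]
now [0.4262 0.4452 0.2462] jaw yaw 89.5 shift [ 0.0226 -0.0694 -0.5301] twist [1.056  0.0128 0.005 ] F [1.3 1.4 5.5] open 0.0134
```

```bash
python3 -m creep '[{"translation":[0,-0.069,-0.53],"twist":[1.056,0,0],"hand":0},{"translation":[0,-0.069,-0.53],"twist":[1.056,0,0],"hand":0},{"translation":[0,-0.069,-0.53],"twist":[1.056,0,0],"hand":0},{"translation":[0,-0.069,-0.53],"twist":[1.056,0,0],"hand":0},{"translation":[0,-0.069,-0.53],"twist":[1.056,0,0],"hand":0}]';  python3 -c "
from h import *
t=np.radians(-151)
b=cv2.imread('pics/tr.png');cv2.imwrite('pics/tr2.png',cv2.resize(b[230:350,90:230],(400,343)))
go([.535+.05*np.cos(t),-.061+.05*np.sin(t),.2],t)"
```

```text
time: 6.95
tool_pos: [0.4552, 0.1936, 0.239]
tool_rot: [-0.037, 1.561, 0.769]
contact_force: [0.2, 0.4, -0.2]
opening: 0.0004
now [0.4552 0.1936 0.239 ] jaw yaw 46.2 shift [ 0.0374 -0.2191 -0.1766] twist [ 0.3002  0.0099 -0.0011] F [ 0.2  0.4 -0.2] open 0.0004
```

View pics/tr2.png

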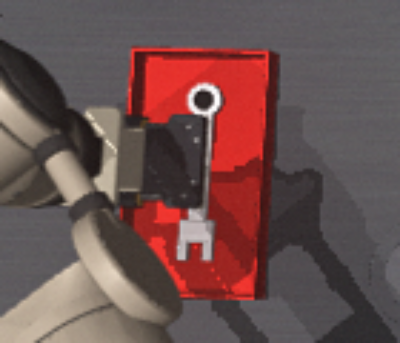

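The spanner lies flat along the tray, with its ring at (204,99) and its jaw at (195,240) in the crop, which is close to centred. On to the disc.

```bash
python3 -m creep '[{"translation":[0,-0.219,-0.177],"twist":[0.3,0.01,0],"hand":0},{"translation":[0,-0.219,-0.177],"twist":[0.3,0.01,0],"hand":0},{"translation":[0,-0.219,-0.177],"twist":[0.3,0.01,0],"hand":0},{"translation":[0,-0.219,-0.177],"twist":[0.3,0.01,0],"hand":0},{"translation":[0,-0.219,-0.177],"twist":[0.3,0.01,0],"hand":0}]'; python3 -m creep '[{"translation":[0,0,0],"twist":[0,0,0],"hand":0}]'; python3 -c "
from h import *
t=np.radians(-151)
go([.535+.05*np.cos(t),-.061+.05*np.sin(t),.133],t)"
```

```text
time: 7.45
tool_pos: [0.4864, -0.0546, 0.2379]
tool_rot: [0.909, 1.57, 1.415]
contact_force: [1.2, 0.5, -0.3]
opening: 0.0005
time: 7.55
tool_pos: [0.4869, -0.0598, 0.2378]
tool_rot: [-1.4, 1.569, -0.9]
contact_force: [0.6, 0.1, 0.1]
opening: 0.0004
now [ 0.4869 -0.0598  0.2378] jaw yaw 28.7 shift [ 0.1049 -0.0242 -0.0084] twist [-0.0059  0.0003  0.0016] F [0.6 0.1 0.1] open 0.0004
```

```bash
python3 -m creep '[{"translation":[0,-0.0242,-0.0084],"twist":[-0.006,0,0],"hand":0},{"translation":[0.02,-0.0242,-0.0084],"twist":[-0.006,0,0],"hand":0},{"translation":[0.05,-0.0242,-0.0084],"twist":[-0.006,0,0],"hand":0},{"translation":[0.06,-0.0242,-0.0084],"twist":[-0.006,0,0],"hand":0},{"translation":[0.06,-0.0242,-0.0084],"twist":[-0.006,0,0],"hand":0}]'; python3 -c "
from h import *
t=np.radians(-151)
a=snap('scene');cv2.imwrite('pics/s1.png',cv2.resize(a[190:310,240:380],(560,480)))
go([.535+.05*np.cos(t),-.061+.05*np.sin(t),.133],t)"
```

```text
time: 8.05
tool_pos: [0.4904, -0.0843, 0.1768]
tool_rot: [2.691, 1.569, -3.085]
contact_force: [-0.7, 0.3, 0.7]
opening: 0.0004
now [ 0.4912 -0.0846  0.1781] jaw yaw 29.0 shift [ 0.0451 -0.0006 -0.0002] twist [ 0.0008 -0.0002  0.001 ] F [ 0.3 -0.4  0.5] open 0.0004
```

View pics/s1.png

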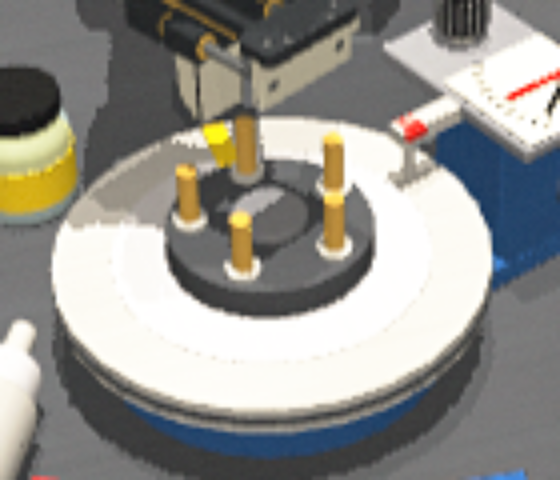

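The tip hangs between the mark's stud (245,145) and its neighbour (187,190). I'll descend slowly.

```bash
python3 -m creep '[{"translation":[0.015,-0.0005,0],"twist":[0,0,0],"hand":0},{"translation":[0.03,-0.0005,0],"twist":[0,0,0],"hand":0},{"translation":[0.042,-0.0005,0],"twist":[0,0,0],"hand":0},{"translation":[0.045,-0.0005,0],"twist":[0,0,0],"hand":0},{"translation":[0.045,-0.0005,0],"twist":[0,0,0],"hand":0}]'; python3 -c "
from h import *
for d in (-155,-159,-163,-167,-171):
  t=np.radians(d);go([.535+.05*np.cos(t),-.061+.05*np.sin(t),.133],t)"
```

```text
time: 8.6
tool_pos: [0.4919, -0.085, 0.1339]
tool_rot: [-1.24, 1.569, -0.733]
contact_force: [-1.2, -0.1, 0.6]
opening: 0.0009
now [ 0.4919 -0.085   0.1339] jaw yaw 29.1 shift [ 0.0009  0.0036 -0.0006] twist [0.0709 0.0007 0.0018] F [-1.2 -0.1  0.6] open 0.0009
now [ 0.4919 -0.085   0.1339] jaw yaw 29.1 shift [ 0.0009  0.007  -0.0002] twist [0.1408 0.0007 0.0018] F [-1.2 -0.1  0.6] open 0.0009
now [ 0.4919 -0.085   0.1339] jaw yaw 29.1 shift [0.0009 0.0105 0.0004] twist [0.2106 0.0008 0.0017] F [-1.2 -0.1  0.6] open 0.0009
now [ 0.4919 -0.085   0.1339] jaw yaw 29.1 shift [0.0009 0.0138 0.0012] twist [0.2804 0.0009 0.0017] F [-1.2 -0.1  0.6] open 0.0009
now [ 0.4919 -0.085   0.1339] jaw yaw 29.1 shift [0.0009 0.0172 0.0023] twist [0.3502 0.0009 0.0017] F [-1.2 -0.1  0.6] open 0.0009
```

```bash
python3 -m creep '[{"translation":[0,0.0036,-0.0004],"twist":[0.07,0,0],"hand":0},{"translation":[0,0.007,-0.0002],"twist":[0.14,0,0],"hand":0},{"translation":[0,0.0105,0.0004],"twist":[0.21,0,0],"hand":0},{"translation":[0,0.0138,0.0012],"twist":[0.28,0,0],"hand":0},{"translation":[0,0.0172,0.0023],"twist":[0.35,0,0],"hand":0}]'; python3 -c "
from h import *
for d in (-175,-183,-191):
  t=np.radians(d);go([.535+.05*np.cos(t),-.061+.05*np.sin(t),.133],t)"
```

```text
time: 9.1
tool_pos: [0.4866, -0.0712, 0.1354]
tool_rot: [-1.114, 1.563, -0.959]
contact_force: [-1.1, -12.2, -1.6]
opening: 0.0008
now [ 0.4866 -0.0712  0.1354] jaw yaw 8.9 shift [ 0.0023  0.006  -0.0005] twist [0.0678 0.0035 0.0066] F [ -1.1 -12.2  -1.6] open 0.0008
now [ 0.4866 -0.0712  0.1354] jaw yaw 8.9 shift [0.0023 0.0129 0.0005] twist [0.2074 0.004  0.0063] F [ -1.1 -12.2  -1.6] open 0.0008
now [ 0.4866 -0.0712  0.1354] jaw yaw 8.9 shift [0.0022 0.0196 0.0024] twist [0.347  0.0044 0.0061] F [ -1.1 -12.2  -1.6] open 0.0008
```

```bash
python3 -m creep '[{"translation":[0.002,0.006,-0.0005],"twist":[0.068,0.003,0.006],"hand":0},{"translation":[0.002,0.0095,-0.0001],"twist":[0.138,0.003,0.006],"hand":0},{"translation":[0.002,0.0129,0.0005],"twist":[0.207,0.003,0.006],"hand":0},{"translation":[0.002,0.0163,0.0014],"twist":[0.277,0.003,0.006],"hand":0},{"translation":[0.002,0.0196,0.0024],"twist":[0.347,0.003,0.006],"hand":0}]'; python3 -c "
from h import *
for d in (-195,-199,-203,-207):
  t=np.radians(d);go([.535+.05*np.cos(t),-.061+.05*np.sin(t),.133],t)
b=snap('top');m=cv2.inRange(cv2.cvtColor(b,cv2.COLOR_BGR2HSV),(24,120,120),(35,255,255));m[:,:285]=0;m[:,372:]=0
print([cv2.minAreaRect(c)[0] for c in cv2.findContours(m,0,2)[0]])"
```

```text
time: 9.6
tool_pos: [0.4866, -0.0527, 0.1352]
tool_rot: [-0.481, 1.566, -0.676]
contact_force: [-2.7, -6.5, 3.7]
opening: 0.0005
now [ 0.4866 -0.0527  0.1352] jaw yaw -11.1 shift [ 0.0022  0.0046 -0.0008] twist [0.0673 0.0044 0.0021] F [-2.7 -6.5  3.7] open 0.0005
now [ 0.4866 -0.0527  0.1352] jaw yaw -11.1 shift [ 0.0022  0.0081 -0.0004] twist [0.1371 0.0044 0.0019] F [-2.7 -6.5  3.7] open 0.0005
now [ 0.4866 -0.0527  0.1352] jaw yaw -11.1 shift [0.0022 0.0115 0.0002] twist [0.2069 0.0045 0.0018] F [-2.7 -6.5  3.7] open 0.0005
now [ 0.4866 -0.0527  0.1352] jaw yaw -11.1 shift [0.0022 0.0149 0.001 ] twist [0.2767 0.0046 0.0016] F [-2.7 -6.5  3.7] open 0.0005
[(318.2000427246094, 287.6000061035156), (370.7500305175781, 185.25001525878906)]
```

```bash
python3 -m creep '[{"translation":[0.002,0.0046,-0.0008],"twist":[0.067,0.004,0.002],"hand":0},{"translation":[0.002,0.0081,-0.0004],"twist":[0.137,0.004,0.002],"hand":0},{"translation":[0.002,0.0105,0.0001],"twist":[0.18,0.004,0.002],"hand":0},{"translation":[0.002,0.0105,0.0001],"twist":[0.18,0.004,0.002],"hand":0},{"translation":[0.002,0.0105,0.0001],"twist":[0.18,0.004,0.002],"hand":0}]'; python3 -m creep '[{"translation":[0,0,0],"twist":[0,0,0],"hand":0},{"translation":[0,0,0],"twist":[0,0,0],"hand":0}]'; python3 -c "
from h import *
b=snap('top');cv2.imwrite('pics/p1.png',b[180:320,235:405]);m=cv2.inRange(cv2.cvtColor(b,cv2.COLOR_BGR2HSV),(24,120,120),(35,255,255));m[:,:285]=0;m[:,372:]=0
print([cv2.minAreaRect(c)[0] for c in cv2.findContours(m,0,2)[0]])
print(robot.observe()['tool_pos'])"
```

```text
time: 10.15
tool_pos: [0.4893, -0.0416, 0.1338]
tool_rot: [0.822, 1.568, 0.445]
contact_force: [-0.1, -0.7, 0.3]
opening: 0.0004
time: 10.35
tool_pos: [0.4894, -0.0415, 0.134]
tool_rot: [0.787, 1.568, 0.411]
contact_force: [-0.3, 1.0, 1.1]
opening: 0.0003
[(311.1499938964844, 281.0500183105469), (371.0, 185.5)]
[ 0.48937873 -0.04157262  0.13389554]
```

```bash
python3 -m creep '[{"translation":[0,0,0],"twist":[0,0,0],"hand":0},{"translation":[0,0,0],"twist":[0,0,0],"hand":0},{"translation":[0,0,0],"twist":[0,0,0],"hand":0},{"translation":[0,0,0],"twist":[0,0,0],"hand":0},{"translation":[0,0,0],"twist":[0,0,0],"hand":0}]'; python3 -m creep '[{"translation":[0,0,0],"twist":[0,0,0],"hand":0},{"translation":[0,0,0],"twist":[0,0,0],"hand":0},{"translation":[0,0,0],"twist":[0,0,0],"hand":0}]';python3 -c "
from h import *
b=snap('top');m=cv2.inRange(cv2.cvtColor(b,cv2.COLOR_BGR2HSV),(24,120,120),(35,255,255));m[:,:285]=0;m[:,372:]=0
print([(cv2.minAreaRect(c),ray('top',cv2.minAreaRect(c)[0],.07)) for c in cv2.findContours(m,0,2)[0]])
go([*pose()[0][:2],.25],0)
t=np.radians(109.7);print(.535+.102*np.cos(t),-.061+.102*np.sin(t))
a=snap('scene');cv2.imwrite('pics/s2.png',cv2.resize(a[190:310,240:400],(640,480)))"
```

```text
time: 10.9
tool_pos: [0.4893, -0.0416, 0.1338]
tool_rot: [0.844, 1.568, 0.468]
contact_force: [-0.7, -0.5, 0.4]
opening: 0.0006
time: 11.2
tool_pos: [0.4894, -0.0416, 0.1338]
tool_rot: [0.827, 1.568, 0.451]
contact_force: [-0.1, -0.5, -0.7]
opening: 0.0003
[(((311.0, 281.0000305175781), (5.366562843322754, 13.416406631469727), 26.56505012512207), array([[0.4513732 , 0.01813015, 0.07      ]])), (((370.7500305175781, 185.25001525878906), (1.4142134189605713, 0.7071067094802856), 45.0), array([[ 0.7178943 , -0.14322711,  0.07      ]]))]
now [ 0.4894 -0.0415  0.1339] jaw yaw -21.5 shift [-0.1161  0.0002  0.0002] twist [-0.376   0.0021 -0.0016] F [-0.3 -1.2 -0.3] open 0.0006
0.5006162836408456 0.03502999557082785
```

View pics/s2.png

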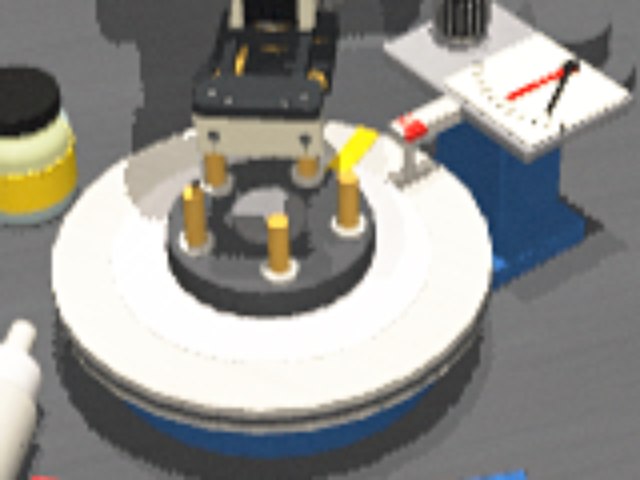

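The disc sits at about 137°, some 45° round but not clicked, and the contact force is near zero. I need to know where the gripper parts are in this picture.

```bash
python3 -c "
from h import *
t,r=pose();A=R.from_euler('xyz',r)
f=lambda p:((proj('scene',p)-[240,190])*4).round(0).tolist()
print('tip',f(t+A.apply([.025,0,0])),'tcp',f(t),'corners tip',[f(t+A.apply([.025,y,z])) for y in(-.0095,.0095) for z in(-.019,.019)])
print('body',[f(t+A.apply([-.041,y,z])) for y in(-.0375,.0375) for z in(-.095,.095)])
hub=np.array([.535,-.061])
for d in (136.6,208.6): 
  a=np.radians(d);print('stud',d,[f([.535+.05*np.cos(a),-.061+.05*np.sin(a),z]) for z in(.095,.137)])
print('stylus',f([.535+.112*np.cos(1.914),-.061+.112*np.sin(1.914),.118]))
print(robot.observe()['time'])
"
```

```text
tip [[279.0, 152.0]] tcp [[277.0, 121.0]] corners tip [[[267.0, 133.0]], [[261.0, 170.0]], [[296.0, 134.0]], [[290.0, 171.0]]]
body [[[234.0, -18.0]], [[194.0, 161.0]], [[347.0, -15.0]], [[321.0, 166.0]]]
stud 136.6 [[[306.0, 173.0]], [[304.0, 121.0]]]
stud 208.6 [[[215.0, 183.0]], [[211.0, 131.0]]]
stylus [[410.0, 122.0]]
11.3
```

```bash
python3 -m creep '[{"translation":[0,0.0035,0],"twist":[0.07,0,0],"hand":0},{"translation":[0,0.007,0.0005],"twist":[0.14,0,0],"hand":0},{"translation":[0,0.0105,0.0011],"twist":[0.21,0,0],"hand":0},{"translation":[0,0.0105,0.0011],"twist":[0.21,0,0],"hand":0},{"translation":[0,0.0105,0.0011],"twist":[0.21,0,0],"hand":0}]'; python3 -c "
from h import *
def mk():
  b=snap('top');m=cv2.inRange(cv2.cvtColor(b,cv2.COLOR_BGR2HSV),(24,120,120),(35,255,255));m[:,:285]=0;m[:,365:]=0
  for c in cv2.findContours(m,0,2)[0]:
    u=cv2.minAreaRect(c)[0];d=ray('top',u,.07)[0][:2]-[.535,-.061];print(u,np.hypot(*d),np.degrees(np.arctan2(d[1],d[0])),cv2.contourArea(c))
mk();go(pose()[0],0);mk();mk();mk()"
```

```text
time: 11.8
tool_pos: [0.4942, -0.0322, 0.1338]
tool_rot: [1.082, 1.568, 0.499]
contact_force: [0.2, 0.5, 0.1]
opening: 0.0006
(307.0, 270.5) 0.10601132700699092 121.50782939089719 4.0
now [ 0.4942 -0.0322  0.1339] jaw yaw -33.5 shift [0. 0. 0.] twist [-0.5842  0.0018 -0.0018] F [ 0.   0.2 -0.3] open 0.0003
(307.25, 269.25) 0.10373970933214724 120.08902539732618 0.5
```

```bash
cat >> h.py <<'E'
def mk():
  b=snap('scene');m=cv2.inRange(cv2.cvtColor(b,cv2.COLOR_BGR2HSV),(22,120,100),(35,255,255));m[:200]=0;m[260:]=0;m[:,:285]=0;m[:,365:]=0
  for c in cv2.findContours(m,0,2)[0]:
    if cv2.contourArea(c)<6: continue
    u=cv2.minAreaRect(c)[0];d=ray('scene',u,.07)[0][:2]-[.535,-.061];print(np.round(u,1),np.hypot(*d).round(4),np.degrees(np.arctan2(d[1],d[0])).round(1),cv2.contourArea(c))
E
python3 -m creep '[{"translation":[0,0,0],"twist":[0,0,0],"hand":0},{"translation":[0,0,0],"twist":[0,0,0],"hand":0},{"translation":[0,0,0],"twist":[0,0,0],"hand":0},{"translation":[0,0,0],"twist":[0,0,0],"hand":0},{"translation":[0,0,0],"twist":[0,0,0],"hand":0}]'; python3 -c "
from h import *
mk();mk();print(robot.observe()['time'])"
```

```text
time: 12.5
tool_pos: [0.4942, -0.0322, 0.1339]
tool_rot: [1.063, 1.568, 0.478]
contact_force: [0.7, -0.1, -0.3]
opening: 0.0002
[300. 245.] 0.0348 -161.0 6.5
[323.  238.5] 0.0661 127.2 6.0
[340.3 235.1] 0.1074 111.5 58.5
[300. 245.] 0.0348 -161.0 6.5
[323.3 239.3] 0.0641 124.8 6.0
[340.4 234.8] 0.1085 111.9 58.0
12.6
```

The mark is now at about 111.7°, against about 109.7° for the stylus, and the fingers are free between studs. I'll raise them and move over the knob.

```bash
python3 -m creep '[{"translation":[-0.03,0,0],"twist":[0,0,0],"hand":0},{"translation":[-0.075,0,0],"twist":[0,0,0],"hand":0},{"translation":[-0.11,0,0],"twist":[0,0,0],"hand":30},{"translation":[-0.11,0,0],"twist":[0,0,0],"hand":63}]'; python3 -c "
from h import *
mk();go([.4144,.1042,.235],0)"
```

```text
time: 13.0
tool_pos: [0.4962, -0.0328, 0.2488]
tool_rot: [0.506, 1.559, -0.079]
contact_force: [-0.1, -0.6, 0.2]
opening: 0.0121
[340.4 234.8] 0.1085 111.9 59.0
now [ 0.495  -0.0326  0.2461] jaw yaw -33.5 shift [ 0.0105  0.0694 -0.1428] twist [-0.5851  0.0073 -0.0022] F [ 0.4  0.5 -0.2] open 0.0161
```

```bash
python3 -m creep '[{"translation":[0.01,0.069,-0.143],"twist":[-0.585,0.007,-0.002],"hand":63},{"translation":[0.01,0.069,-0.143],"twist":[-0.585,0.007,-0.002],"hand":63},{"translation":[0.01,0.069,-0.143],"twist":[-0.585,0.007,-0.002],"hand":63},{"translation":[0.01,0.069,-0.143],"twist":[-0.585,0.007,-0.002],"hand":63},{"translation":[0.01,0.069,-0.143],"twist":[-0.585,0.007,-0.002],"hand":63}]'; python3 -m creep '[{"translation":[0,0,0],"twist":[0,0,0],"hand":63}]'; python3 -c "
from h import *
a=snap('scene');cv2.imwrite('pics/k1.png',cv2.resize(a[150:270,300:440],(700,600)))
go([.4144,.1042,.158],0)
f=lambda p:((proj('scene',p)-[300,150])*5).round(0).tolist()
print('knob top expected',f([.4144,.1042,.164]))"
```

```text
time: 13.55
tool_pos: [0.4124, 0.1052, 0.2345]
tool_rot: [-3.125, 1.569, -3.121]
contact_force: [0.9, -0.2, -0.0]
opening: 0.055
time: 13.65
tool_pos: [0.4126, 0.1049, 0.2339]
tool_rot: [-2.989, 1.568, -2.988]
contact_force: [0.5, -0.8, 1.0]
opening: 0.0573
now [0.4124 0.1047 0.2337] jaw yaw 0.0 shift [ 0.0757 -0.0005  0.0022] twist [ 0.0008 -0.0034  0.0003] F [-0.7  0.3 -0.3] open 0.0577
knob top expected [[271.0, 173.0]]
```

View pics/k1.png

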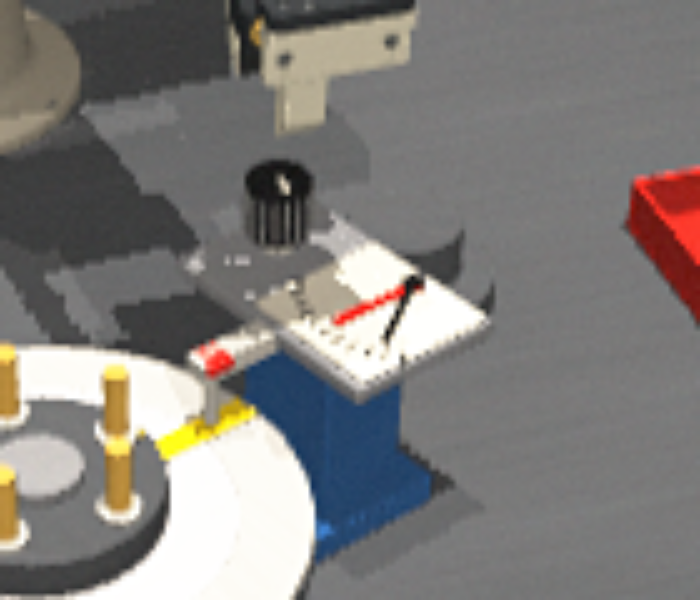

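The stripe now runs right under the stylus at (212,425). The knob's top is at (279,180), a little off the predicted (271,173), so I'll cast its scene ray too.

```bash
python3 -c "
from h import *
print(ray('scene',[355.6,185.9],.164))
im=cv2.imread('pics/top0.png');g=cv2.cvtColor(im,cv2.COLOR_BGR2GRAY)
m=np.zeros_like(g);m[280:306,264:292]=(g[280:306,264:292]<75)*255
for c in cv2.findContours(m,0,2)[0]:
  if cv2.contourArea(c)>30:
    u,r=cv2.minEnclosingCircle(c);print(u,r,cv2.boundingRect(c),ray('top',u,.164),ray('top',u,.15))
go([.417,.107,.158],0)"
```

```text
[[0.42137767 0.10563188 0.164     ]]
(283.5, 302.5) 7.905794143676758 (276, 300, 16, 6) [[0.39154483 0.08409533 0.164     ]] [[0.39175111 0.0851261  0.15      ]]
(275.65216064453125, 293.2173767089844) 7.389500617980957 (269, 287, 15, 14) [[0.41445265 0.10432011 0.164     ]] [[0.41489948 0.10556327 0.15      ]]
now [0.4124 0.1047 0.2337] jaw yaw 0.0 shift [0.0757 0.0023 0.0048] twist [ 0.0008 -0.0034  0.0003] F [-0.7  0.3 -0.3] open 0.0577
```

```bash
python3 -m creep '[{"translation":[0.02,0.001,0.004],"twist":[0,-0.003,0],"hand":63},{"translation":[0.045,0.001,0.004],"twist":[0,-0.003,0],"hand":63},{"translation":[0.065,0.001,0.004],"twist":[0,-0.003,0],"hand":63},{"translation":[0.0755,0.001,0.004],"twist":[0,-0.003,0],"hand":63},{"translation":[0.0755,0.001,0.004],"twist":[0,-0.003,0],"hand":63}]' 12; python3 -m creep '[{"translation":[0,0,0],"twist":[0,0,0],"hand":0},{"translation":[0,0,0],"twist":[0,0,0],"hand":0},{"translation":[0,0,0],"twist":[0,0,0],"hand":0},{"translation":[0,0,0],"twist":[0,0,0],"hand":0},{"translation":[0,0,0],"twist":[0,0,0],"hand":0}]' 12; python3 -c "
from h import *
go([.4165,.1055,.158],np.radians(-64.6))"
```

```text
time: 14.2
tool_pos: [0.4158, 0.1049, 0.1569]
tool_rot: [-2.983, 1.567, -2.985]
contact_force: [-1.0, 0.9, 0.1]
opening: 0.0579
time: 14.7
tool_pos: [0.4165, 0.1049, 0.1576]
tool_rot: [-2.763, 1.569, -2.765]
contact_force: [1.6, -1.2, 2.8]
opening: 0.0352
now [0.4165 0.1049 0.1576] jaw yaw -0.1 shift [-0.0004  0.0006  0.    ] twist [ 1.1256e+00 -9.0000e-04  1.3000e-03] F [ 1.6 -1.2  2.8] open 0.0352
```

Gripped at 35 mm. I'll turn it clockwise by about 1.12 rad, in two calls.

```bash
python3 -m creep '[{"translation":[0,0,0],"twist":[0.12,0,0],"hand":0},{"translation":[0,0,0],"twist":[0.24,0,0],"hand":0},{"translation":[0,0,0],"twist":[0.36,0,0],"hand":0},{"translation":[0,0,0],"twist":[0.48,0,0],"hand":0},{"translation":[0,0,0],"twist":[0.6,0,0],"hand":0}]'; python3 -m creep '[{"translation":[0,0,0],"twist":[0.12,0,0],"hand":0},{"translation":[0,0,0],"twist":[0.24,0,0],"hand":0},{"translation":[0,0,0],"twist":[0.36,0,0],"hand":0},{"translation":[0,0,0],"twist":[0.48,0,0],"hand":0},{"translation":[0,0,0],"twist":[0.52,0,0],"hand":0}]';  python3 -c "
from h import *
b=snap('top');a=snap('scene')
cv2.imwrite('pics/k2.png',np.hstack([cv2.resize(a[190:240,340:410],(420,300),interpolation=2),cv2.resize(b[235:285,240:300],(360,300),interpolation=2)]))
go([.4165,.1055,.158],np.radians(-64.6))"
```

```text
time: 15.2
tool_pos: [0.4155, 0.1052, 0.1576]
tool_rot: [-2.474, 1.567, -3.08]
contact_force: [-2.1, 1.9, 2.8]
opening: 0.0359
time: 15.7
tool_pos: [0.415, 0.1059, 0.1577]
tool_rot: [-2.221, 1.566, 2.931]
contact_force: [-0.8, 2.9, 1.5]
opening: 0.0353
now [0.415  0.1059 0.1577] jaw yaw -64.6 shift [-0.0003  0.0012  0.001 ] twist [ 0.0005 -0.0027  0.0036] F [-2.9  4.1  1.4] open 0.0356
```

View pics/k2.png

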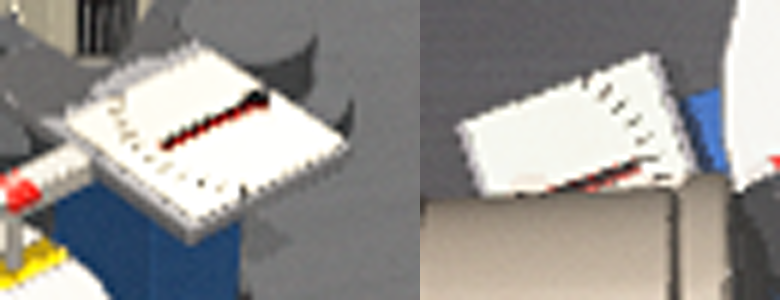

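The black needle now lies over the red hand, with red showing only along the clockwise side. I'll let go, raise and measure.

```bash
python3 -m creep '[{"translation":[0,0,0],"twist":[0,0,0],"hand":63},{"translation":[0,0,0],"twist":[0,0,0],"hand":63},{"translation":[0,0,0],"twist":[0,0,0],"hand":63},{"translation":[-0.03,0,0],"twist":[0,0,0],"hand":63},{"translation":[-0.07,0,0],"twist":[0,0,0],"hand":63}]'; python3 -m creep '[{"translation":[-0.04,0,-0.05],"twist":[0,0,0],"hand":63},{"translation":[-0.04,0.03,-0.1],"twist":[0,0,0],"hand":63},{"translation":[-0.04,0.03,-0.15],"twist":[0,0,0],"hand":63},{"translation":[-0.04,0.03,-0.15],"twist":[0,0,0],"hand":63},{"translation":[-0.04,0.03,-0.15],"twist":[0,0,0],"hand":63}]'; python3 - <<'E'
from h import *
print(pose()[0])
for cam in('scene','top'):
    im=snap(cam,'f_'+cam+'.png')
    n=61;e=np.linspace(-.07,.07,281);X,Y=np.meshgrid(e+.48,e+.16,indexing='ij')
    for nm,z in(('needle',.1265),('red',.1245)):
        q=proj(cam,np.c_[X.ravel(),Y.ravel(),np.full(X.size,z)]).astype(np.float32)
        w=cv2.remap(im,q[:,0].reshape(X.shape),q[:,1].reshape(X.shape),cv2.INTER_LINEAR)
        h=cv2.cvtColor(w,cv2.COLOR_BGR2HSV)
        m=(h[...,2]<110) if nm=='needle' else (h[...,1]>120)&((h[...,0]<10)|(h[...,0]>170))
        m=m.astype(np.uint8);m[((X-.48)**2+(Y-.16)**2)>.07**2]=0
        # largest blob near the pivot
        k,l,s,c=cv2.connectedComponentsWithStats(m)
        for i in range(1,k):
            if s[i,4]>150: 
                p=np.c_[X[l==i],Y[l==i]];v=np.linalg.svd(p-p.mean(0),full_matrices=False)[2][0];v=v*np.sign(-v[1])
                print(cam,nm,s[i,4],p.mean(0).round(4),'axis',np.degrees(np.arctan2(v[1],v[0])).round(1),'extent',np.ptp((p-p.mean(0))@v).round(3))
im=cv2.imread('pics/f_top.png');a=cv2.imread('pics/f_scene.png')
cv2.imwrite('pics/k3.png',np.hstack([cv2.resize(a[190:240,345:405],(400,333),interpolation=2),cv2.resize(im[240:290,240:300],(400,333),interpolation=2)]))
E
```

```text
time: 16.3
tool_pos: [0.4142, 0.1054, 0.2271]
tool_rot: [-2.048, 1.562, 3.109]
contact_force: [1.7, 0.5, 1.3]
opening: 0.0579
time: 16.8
tool_pos: [0.3764, 0.2556, 0.2675]
tool_rot: [-2.071, 1.562, 3.09]
contact_force: [0.6, 0.1, 0.2]
opening: 0.0578
[0.3764138  0.25556987 0.2675053 ]
scene needle 26476 [0.4737 0.1917] axis -171.3 extent 0.14
scene needle 260 [0.429  0.1154] axis -44.3 extent 0.019
scene needle 395 [0.4805 0.1592] axis -64.6 extent 0.016
scene red 978 [0.488  0.1386] axis -70.7 extent 0.057
top needle 27530 [0.4809 0.19  ] axis -5.5 extent 0.14
top needle 494 [0.428  0.1179] axis -50.8 extent 0.025
top needle 540 [0.4811 0.152 ] axis -69.2 extent 0.036
top needle 188 [0.4933 0.1194] axis -69.8 extent 0.019
```

View pics/k3.png

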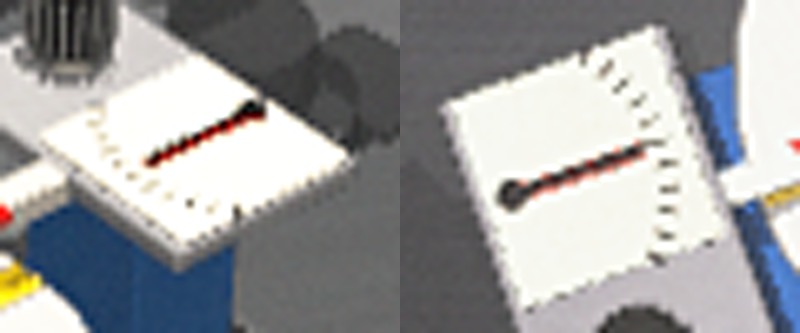

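The needle sits on the red hand, with red showing on both sides. The fitted axes are about -69.5° and -70.7°, so the tips are about 1 mm apart. The knob is free. I'll do a last check of the disc and the spanner, then hand in.

```bash
python3 - <<'E'
from h import *
mk()
o=cv2.imread('pics/top0.png').astype(int);n=cv2.imread('pics/f_top.png').astype(int)
for nm,(x,y,r) in dict(can=(200,200,20),jar=(389,322,14),box=(338,162,26),gun=(415,225,25)).items():
    print(nm,np.abs(o[y-r:y+r,x-r:x+r]-n[y-r:y+r,x-r:x+r]).mean().round(1))
s=robot.observe();print(s['time'],s['contact_force'].round(1),np.abs(s['qvel']).max())
robot.hand_in()
E
```

```text
[300. 245.] 0.0348 -161.0 6.5
[323.  238.5] 0.0661 127.2 6.0
[340.4 234.8] 0.1085 111.9 57.0
can 1.5
jar 2.0
box 2.1
gun 1.8
16.95 [ 0.2  0.2 -0.8] 0.017394790043193425
the job is handed in; nothing more can be done
```

All three steps are done in order, and I handed the job in at about 17 s of the 72 s allowed. `hand_in()` gives no verdict, so what follows is from my own checks.

- **Spanner:** it is in the red tray and let go. The picture taken just after release shows it flat and near the tray's centre.
- **Disc:** I pushed it clockwise by a stud with the fingers shut. After the first push, about 45° round, it sat still with almost no contact force, so I pushed about 12° more and it clicked in. The stripe shows under the stylus. I measured it at about 112° against an estimated 110° for the stylus, about 4 mm along the 112 mm radius. Part of the stripe is hidden by the stylus arm.
- **Gauge:** I turned the knob about 65° clockwise and let go. The needle (about -69.5°) and red hand (about -70.7°) agree to about 1 mm at the tips. My measuring script merged part of the needle with the background in the scene view and gave no red-hand reading in the top view. The needle figure therefore comes from the top view and the red-hand figure from the scene view, and the final close-up agrees. The red hand reads as it did at the start (-70.5°).
- **Bystanders and robot:** the pictures around the can, jar, pad box and impact gun match the start. I did not check the wheel bearing. The arm was clear of everything, with only noise-level force readings.

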